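# Roll the gilded roller to the taped groove

### The arm

A 6-joint arm with a two-finger parallel gripper is mounted at the origin on the work surface. World frame = base frame: x ahead of the robot, y to its left, z up, the work surface at z = 0. Lengths are in m, angles in degrees, forces in N, time in s.
With the tool pointing down it reaches from about 0.375 to 0.9 m from the base axis. Payload 3.1 kg.
Tool frame: the origin (TCP) lies at the very end of the fingers, on their centre line; the grasp point (between the pads) lies behind it (bot.grip_depth is the z of the grasp point in the tool frame, in m); z points along the fingers, y is the direction in which the jaws open and shut (so a half turn about z gives the same grasp; the last joint's range is limited). The gripper opens to 87 mm and grips with 3 to 60 N. Pads are 19 mm wide; open, the fingers measure 117 mm over their backs; the gripper's body (75 mm by 190 mm) begins 51 mm behind the grasp point.
Start: joints at [-77.493, 30.224, 82.088, -0, 67.689, -10.227], TCP at [0.242, -0.576, 0.223] pointing down, gripper open.
Joint ranges: [-176.69, 176.69], [-43.24, 126.21], [12.49, 139.97], [-82, 262], [0, 151.66], [-163.58, 163.58]. Speed limits (degrees/s): [159.86, 159.86, 180, 180, 180, 180].

### API

Orientations are given as a 3x3 rotation matrix whose columns are the frame's x, y, z axes.
In Python, from rig import bot, vision gives the robot as it stands. The module is installed in compiled form; this text tells all that it offers.
- The arm moves only by the shell command python3 -m jog 'ROWS'. ROWS is JSON, a list of rows, each a list of 3 entries, a list of its own where there are three numbers: the shift along the tool's x, y, z in mm, then the turn, a rotation vector about the tool's x, y, z in degrees, then the closure, from 0 (fully open) to 1 (shut). In form: [[[dx, dy, dz], [wx, wy, wz], fingers], ...]. A call has 1 to 12 rows; each row is the pose to reach, as a shift and turn from the pose commanded when the call began, along the tool's axes at that moment; what a row does not reach only later rows make up. A row lasts 1/12 s, in which the tool goes at most 41.7 mm and 7.16 degrees, less where a joint would pass 70% of its speed; a pose out of reach is approached as far as the arm can. A call with a gripper value outside its range is refused whole. The fingers move at their own pace and stop on an object; the grip force is fixed at half the most. Time passes only in rows, so rows that repeat a pose let the fingers close. It gives the time, the measured TCP pose, the force and the opening at its end, in the units of the state.
- bot.read_state(): the state, without advancing time (a new reading comes with each control period).
- vision.capture(name): name is "scene" or "top"; returns the picture (420x560x3 uint8, red, green, blue); there is no depth.
- vision.camera_info(name): a dict with "intrinsics" (3x3 intrinsics, pixels), "dist" ([k1, k2, p1, p2, k3] as OpenCV has them; the pictures are not rectified), "camera_from_world" (4x4, takes a point from world to camera coordinates). Camera axes: x right, y up, looking along -z (the intrinsics and any distortion apply to the point x, -y, -z); pixel columns grow to the right and rows downward; lengths in m; the calibration is good to about 2 mm. A picture is of the moment at which its call begins. camera_info takes no time and is no camera call.
- bot.hand_in(): hands the job in, once; it reports no verdict.
The state is a dict: "time_s": time; "joint_positions": joint angles; "qvel": joint speeds; "tau": joint torques, N m; "position": TCP position; "tcp_rot": TCP orientation; "force": force on the tool from outside, world axes, zero at the start; "moment": the same for the moment, N m; "opening": opening from 0.0 (shut) to 1.0 (fully open).
Only numpy, scipy, OpenCV 4.12 (cv2) and the standard library are available. Lean on these libraries where they do the work, as an engineer would, in place of code of your own. Each camera call takes 0.05 s, during which the arm holds its last target. There are 200 camera calls.

### The job

On the wooden rack lies a freshly gilded roller, its still white strip hidden underneath. Press lightly on the top of the roller with the fingertips and roll it along the grooves, without lifting or sliding it and without reaching down beside it, until it rests in the middle groove marked with blue tape with its white strip facing up. Do not press hard on the fresh gold, leave the red neighbour roller, the jar, the bowl and the brush alone, and let go at the end.

Things in the scene. Friction and masses are not known exactly. Their poses are not given: they have to be found in the camera images.
- rack: fixed wooden rack, 176 x 276 mm, on rubber feet 4 to 16 mm high (differs each time); origin under the centre of its base board, on top of the feet, z up. Five shallow V grooves run along its x, at y = -92, -46, 0, 46, 92 mm, ridges about 5 mm high midway between; rollers roll along y, either way. Two rails 22 mm wide at x = -50, 50 mm. Fences 42 mm high all round, inner side faces at x = -75, 75 mm
- rack_mark (a point): where the centre of a roller seated in the middle groove lies, between blue tapes on the side fences, 55 mm above the rack's origin; axes as the rack's. A seated roller's top is 85 mm above the rack's origin; on a ridge it is about 4 mm higher, so the pressing fingertips must rise and sink with it
- roller: gold roller, hard, 60 mm diameter, 140 mm long, 0.2 to 0.5 kg, origin at its centre, x along its axis. Starts seated in one of the end grooves (either), white strip down. It turns freely: off a groove's bottom it rolls down and rocks for a second or two. 3 to 12 N on top rolls it over a ridge; 25 N spoils the gold, and 1 mm too deep may be too much
- roller_strip (a point): middle of the white strip (24 mm wide, along the whole length), on the surface 30 mm from the axis. Rolled without slipping from an end groove to the middle one, the roller makes half a turn and the strip comes up
- neighbour: plain brick-red roller of the same size, origin at its centre, seated in the other end groove; leave it there
- bole_jar: jar with white cap, 64 mm diameter, 85 mm high, origin under its base; bystander
- size_bowl: white bowl, 100 mm wide, 45 mm high, origin under its base; bystander
- leaf_brush: brush lying on the bench along its x axis; bystander
There are look-alikes about, which are no part of the job. Several things have the shape of the roller; the one meant has the colours described above.

How it is judged (in metres and radians):
On the way:
1. the roller is between its first groove and the taped one, under the pressing fingertips (horizontal distance between roller and rack_mark between 0.015 and 0.078 m and contact force between the fingers and roller above 0.5 N), for 0.05 s.
At the end, for the whole second after the job is handed in: The roller lies at rest in the taped middle groove: centre within 8 mm of the mark, axis within 0.12 rad of the groove, white strip up (its middle at least 22.5 mm above the roller's axis, about 40 degrees off at most). Neighbour, jar, bowl and brush within 15 mm of their starts (distance between roller and rack_mark below 0.008 m and angle between the x axis of roller and the x axis of rack, either way round below 0.12 rad and z of roller_strip in the frame of rack_mark above 0.0225 m and linear speed of roller below 0.03 m/s and distance of each of neighbour, bole_jar, size_bowl, leaf_brush from where it was at the start of the episode below 0.015 m); the robot touches nothing.
It fails at once if the fresh gold is pressed with more than 25 N (contact force between the fingers and roller above 25 N).
It fails at once if the roller is lifted off the rack (its axis more than 70 mm above the rack's origin; it is 59 mm on a ridge) (z of roller in the frame of rack above 0.07 m).
It fails at once if the fingers reach down beside the roller: they touch it while the grasp point between the pads is below the level of its top (contact force between the fingers and roller above 0.5 N and z of the grasp point in the frame of rack below 0.0846702 m).
It fails at once if a bystander is disturbed by more than 15 mm (distance of any of neighbour, bole_jar, size_bowl, leaf_brush from where it was at the start of the episode above 0.015 m).
It also fails if it takes over 64 s, if anything falls off the work surface, if the arm or the gripper's body presses on something with over 40 N, if the wrist force passes 120 N, or if a joint passes its speed limit or range.

## Working session

There is one attempt and no reset: what is moved stays moved. The work goes in short steps, Python scripts to look and compute and a shell command to move; the robot and the scene stay as the last step left them, time stands still between calls to the robot, and variables do not carry over. Pictures are saved under pics/ and viewed, about 8 in all and at most 12, crops included, and the job is handed in when it is done.

```bash
mkdir -p pics
python3 - <<'E'
from rig import bot,vision
import cv2,numpy as np
s=bot.read_state();print({k:s[k] for k in('time_s','position','tcp_rot','force','opening')},bot.grip_depth)
for n in('scene','top'):
    cv2.imwrite(f'pics/{n}0.png',vision.capture(n)[:,:,::-1]);print(n,vision.camera_info(n))
E
```

```text
{'time_s': 0.0, 'position': array([ 0.24140216, -0.57568249,  0.22156005]), 'tcp_rot': array([[ 9.22297633e-01,  3.86480074e-01, -4.78902155e-04],
       [ 3.86480178e-01, -9.22295231e-01,  2.13968575e-03],
       [ 3.85256734e-04, -2.15851330e-03, -9.99997596e-01]]), 'force': array([0.26342666, 1.15717622, 0.14608115]), 'opening': 0.9985327402623505} -0.0187
scene {'intrinsics': array([[545.78327541,   0.        , 274.17569056],
       [  0.        , 545.78327541, 202.49898516],
       [  0.        ,   0.        ,   1.        ]]), 'dist': array([-0.14130055,  0.        ,  0.        ,  0.        ,  0.        ]), 'camera_from_world': array([[-0.4881778 ,  0.87266192, -0.01198384,  0.27562822],
       [-0.75653598, -0.4162897 ,  0.50433738,  0.41906905],
       [ 0.43512728,  0.25527252,  0.86342353, -1.53070249],
       [ 0.        ,  0.        ,  0.        ,  1.        ]])}
top {'intrinsics': array([[501.21810444,   0.        , 281.26009843],
       [  0.        , 501.21810444, 217.59128829],
       [  0.        ,   0.        ,   1.        ]]), 'dist': array([-0.03687954,  0.        ,  0.        ,  0.        ,  0.        ]), 'camera_from_world': array([[-0.02254735, -0.99967976, -0.01148896,  0.01141959],
       [ 0.99434252, -0.02361717,  0.1035625 , -0.56999087],
       [-0.10380067, -0.0090889 ,  0.99455659, -1.1983351 ],
       [ 0.        ,  0.        ,  0.        ,  1.        ]])}
```

View pics/scene0.png

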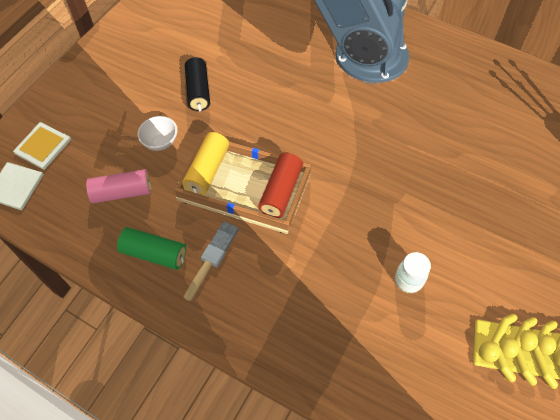

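View pics/top0.png

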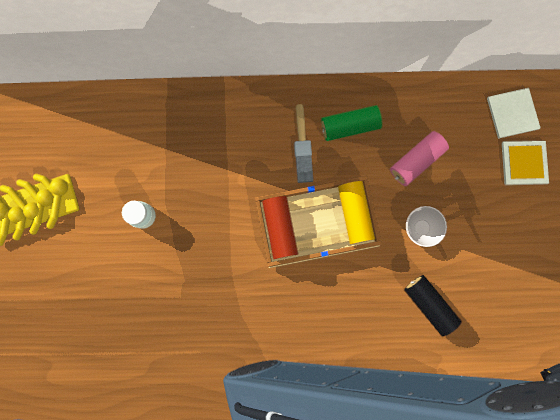

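Candidates for the roller (top picture):
- gold on the rack at (357,212)
- red on the rack at (280,227), the neighbour
- green (352,122), pink (419,158) and black (433,305), lying on the bench

Only the one at (357,212) is gold and in an end groove. I'll measure it and confirm it in a crop.

```bash
cat > h.py <<'E'
from rig import bot,vision
import cv2,numpy as np
def cam(n):
    i=vision.camera_info(n);T=i['camera_from_world'];R=T[:3,:3];return i['intrinsics'],i['dist'],R,-R.T@T[:3,3]
def rays(n,px):
    K,d,R,c=cam(n);p=cv2.undistortPoints(np.float64(px).reshape(-1,1,2),K,d)[:,0]
    v=np.c_[p[:,0],-p[:,1],-np.ones(len(p))]@R;return c,v/np.linalg.norm(v,axis=1)[:,None]
def tri(a,b):
    (c1,d1),(c2,d2)=rays('scene',[a]),rays('top',[b]);d1,d2=d1[0],d2[0]
    s=np.linalg.lstsq(np.c_[d1,-d2],c2-c1,rcond=None)[0];p,q=c1+s[0]*d1,c2+s[1]*d2
    return (p+q)/2,np.linalg.norm(p-q)
BOX={'scene':(120,240,170,325),'top':(170,275,250,390)}
def mask(im,n,col):
    h=cv2.cvtColor(im,cv2.COLOR_RGB2HSV);H,S,V=[h[...,k].astype(int) for k in range(3)]
    m={'gold':(H>=20)&(H<35)&(S>200)&(V>90),'red':((H<7)|(H>172))&(S>190)&(V>50),'blue':(H>100)&(H<130)&(S>150)&(V>60)}[col]
    b=BOX[n];z=np.zeros(m.shape,np.uint8);z[b[0]:b[1],b[2]:b[3]]=m[b[0]:b[1],b[2]:b[3]]*255;return z
def blobs(m,k=1):
    c=sorted(cv2.findContours(m,cv2.RETR_EXTERNAL,cv2.CHAIN_APPROX_NONE)[0],key=cv2.contourArea)[::-1][:k];return c
def midline(c):
    p=c[:,0].astype(float)+0;m=np.zeros((420,560),np.uint8);cv2.drawContours(m,[c],-1,255,-1)
    q=np.argwhere(m)[:,::-1].astype(float);o=q.mean(0);e=np.linalg.svd(q-o,full_matrices=False)[2][0]
    for _ in range(3):
        f=np.array([-e[1],e[0]]);u=(q-o)@e;v=(q-o)@f;L=np.ptp(u);mid=(u.max()+u.min())/2
        s=[(t,(v[k].max()+v[k].min())/2,np.ptp(v[k])+1) for t in np.arange(mid-.3*L,mid+.3*L,2) for k in [abs(u-t)<1]]
        s=np.array(s);a,b=np.polyfit(s[:,0],s[:,1],1);o=o+b*f;e=e+a*f;e/=np.linalg.norm(e)
    u=(q-o)@e
    return o+e*u.min(),o+e*u.max(),np.median(s[:,2])
E
python3 - <<'E'
from h import *
I={n:vision.capture(n) for n in('scene','top')}
vis=[]
for n in I:
    im=I[n][:,:,::-1].copy()
    for c in('gold','red','blue'):cv2.drawContours(im,blobs(mask(I[n],n,c),2 if c=='blue' else 1),-1,(255,0,255) if c!='blue' else (0,255,0),1)
    b=BOX[n];vis.append(cv2.resize(np.hstack([I[n][b[0]:b[1],b[2]:b[3],::-1],im[b[0]:b[1],b[2]:b[3]]]),(750,295),interpolation=cv2.INTER_CUBIC))
cv2.imwrite('pics/crop1.png',np.vstack(vis))
ctr={n:sorted([c[:,0].mean(0) for c in blobs(mask(I[n],n,'blue'),2)],key=lambda p:p[1]) for n in I}
A=tri(ctr['scene'][0],ctr['top'][1]);B=tri(ctr['scene'][1],ctr['top'][0])
print('tapes near',A,'far',B,'dist',np.linalg.norm(A[0]-B[0]),'mid',(A[0]+B[0])/2)
for c in('gold','red'):
    N=[];C=[];
    for n in I:
        a,b,w=midline(blobs(mask(I[n],n,c))[0]);o,r=rays(n,[a,b]);nn=np.cross(*r);N.append(nn/np.linalg.norm(nn));C.append(o);print(c,n,a.round(1),b.round(1),'w',w)
    d=np.cross(*N);d/=np.linalg.norm(d);d*=np.sign(d[0])
    p=np.linalg.lstsq(np.array(N),[N[i]@C[i] for i in (0,1)],rcond=None)[0]
    # centre along the axis from top view ends
    o,r=rays('top',[a,b]);t=[]
    for v in r:
        s=np.linalg.lstsq(np.c_[d,-v],o-p,rcond=None)[0];t.append(s[0])
    print(c,'dir',d.round(4),'yaw',np.degrees(np.arctan2(d[1],d[0])),'ends',(p+min(t)*d).round(4),(p+max(t)*d).round(4),'L',np.ptp(t),'c',(p+np.mean(t)*d).round(4))
E
```

```text
tapes near (array([ 0.47956967, -0.10183438,  0.04155116]), np.float64(0.0024885635984029522)) far (array([ 0.63781086, -0.07486654,  0.03980553]), np.float64(0.0028360076201998344)) dist 0.16053219277497982 mid [ 0.55869026 -0.08835046  0.04067834]Traceback (most recent call last):
  File "<stdin>", line 15, in <module>
IndexError: list index out of range
```

View pics/crop1.png

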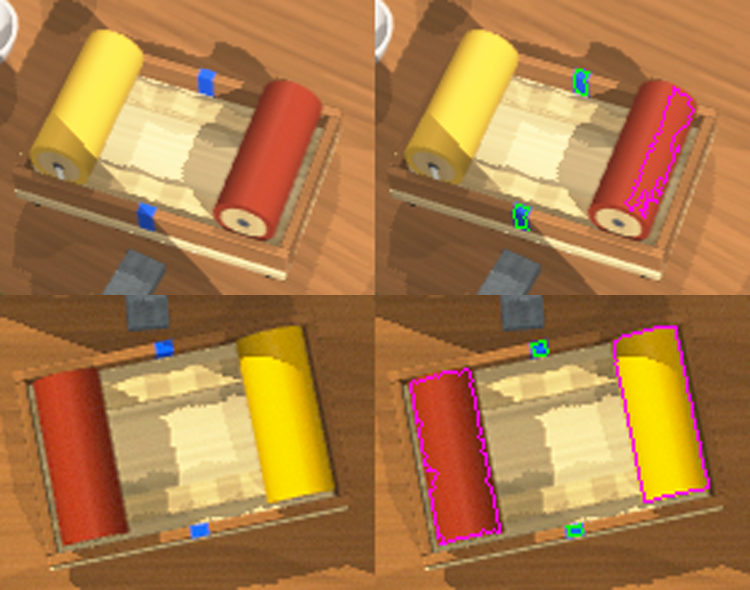

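The crop shows the gold roller in the right-hand groove of the top view and the red one opposite, with both blue tapes found. The masks are too tight in the scene view, so I'll loosen the saturation limits.

```bash
sed -i "s/(S>200)&(V>90)/(S>150)\&(V>85)/; s/((H<7)|(H>172))&(S>190)&(V>50)/((H<8)|(H>170))\&(S>150)\&(V>50)/" h.py
cat > meas.py <<'E'
from h import *
def axis(I,c,pr=True):
    N=[];C=[]
    for n in('scene','top'):
        m=cv2.morphologyEx(mask(I[n],n,c),cv2.MORPH_CLOSE,np.ones((3,3)))
        a,b,w=midline(blobs(m)[0]);o,r=rays(n,[a,b]);nn=np.cross(*r);N.append(nn/np.linalg.norm(nn));C.append(o)
        if pr:print(c,n,a.round(1),b.round(1),'w',w)
    d=np.cross(*N);d/=np.linalg.norm(d);d*=np.sign(d[0])
    p=np.linalg.lstsq(np.array(N),[N[i]@C[i] for i in (0,1)],rcond=None)[0]
    t=[np.linalg.lstsq(np.c_[d,-v],o-p,rcond=None)[0][0] for v in r]
    print(c,'dir',d.round(4),'yaw',np.degrees(np.arctan2(d[1],d[0])).round(2),'L',np.ptp(t).round(4),'c',(p+np.mean(t)*d).round(4))
    return p+np.mean(t)*d,d
E
python3 - <<'E'
from meas import *
I={n:vision.capture(n) for n in('scene','top')}
g,d=axis(I,'gold');r,_=axis(I,'red')
print('sep',g-r,np.linalg.norm(g-r),'mid',(g+r)/2, 'red->gold dir',np.degrees(np.arctan2(*(g-r)[[1,0]])))
print(bot.read_state()['time_s'])
E
```

```text
gold scene [220.2 134.1] [191.4 191.7] w 25.596742158012397
gold top [349.4 181.9] [362.3 241.5] w 25.938244734151695
gold dir [0.9845 0.175  0.008 ] yaw 10.08 L 0.1472 c [ 0.5781 -0.1815  0.0524]
red scene [293.1 154. ] [268.3 214.8] w 25.69577197340033
red top [273.7 197.1] [284.9 256.3] w 24.5275710414373
red dir [ 0.9859  0.1617 -0.0436] yaw 9.32 L 0.1457 c [0.5463 0.0033 0.0553]
sep [ 0.03180229 -0.18485249 -0.00296319] 0.1875916039188752 mid [ 0.562159   -0.08912218  0.05384695] red->gold dir -80.23831239914986
0.3
```

```bash
python3 -m jog '[[[460,-225,0],[0,0,12.9],1],[[460,-225,0],[0,0,12.9],1],[[460,-225,0],[0,0,12.9],1],[[460,-225,0],[0,0,12.9],1],[[460,-225,0],[0,0,12.9],1],[[460,-225,0],[0,0,12.9],1],[[460,-225,0],[0,0,12.9],1],[[460,-225,0],[0,0,12.9],1],[[460,-225,0],[0,0,12.9],1],[[460,-225,0],[0,0,12.9],1],[[460,-225,0],[0,0,12.9],1],[[460,-225,0],[0,0,12.9],1]]'
python3 - <<'E'
from h import *
s=bot.read_state();print(s['tcp_rot'].round(4),s['qvel'])
for n in('scene','top'):print(n,cam(n)[3])
E
```

```text
time_s: 1.3
position: [0.572, -0.1984, 0.2227]
tcp_rot: [[0.985, 0.171, 0.0], [0.171, -0.985, -0.0], [0.0, 0.0, -1.0]]
force: [0.6, -1.4, 0.4]
opening: 0.174
[[ 9.853e-01  1.709e-01  1.000e-04]
 [ 1.709e-01 -9.853e-01 -2.000e-04]
 [ 0.000e+00  2.000e-04 -1.000e+00]] [ 47.66865212  13.80137757 -26.23208962  -0.41668647  11.360527
  47.52738894]
scene [1.11764681 0.32467016 1.11359544]
top [ 0.44263565 -0.01293719  1.25097295]
```

```bash
python3 -m jog '[[[0,0,30],[0,0,0],1],[[0,0,60],[0,0,0],1],[[0,0,85],[0,0,0],1],[[0,0,95],[0,0,0],1],[[0,0,95],[0,0,0],1],[[0,0,95],[0,0,0],1]]'
python3 - <<'E'
from meas import *
s=bot.read_state();print(s['position'],s['force'],s['opening'])
I={n:vision.capture(n) for n in('scene','top')}
v=[cv2.resize(I[n][b[0]-40:b[1]+5,b[2]-20:b[3]+20,::-1],(400,400),interpolation=cv2.INTER_CUBIC) for n in I for b in [BOX[n]]]
cv2.imwrite('pics/near1.png',np.hstack(v))
E
```

```text
time_s: 1.8
position: [0.5711, -0.2006, 0.1277]
tcp_rot: [[0.985, 0.17, -0.0], [0.17, -0.985, 0.0], [-0.0, -0.0, -1.0]]
force: [0.0, -0.4, 0.7]
opening: 0.006
[ 0.57109755 -0.20055589  0.12767064] [ 0.03170869 -0.43278381  0.67478251] 0.005905214437349268
```

View pics/near1.png

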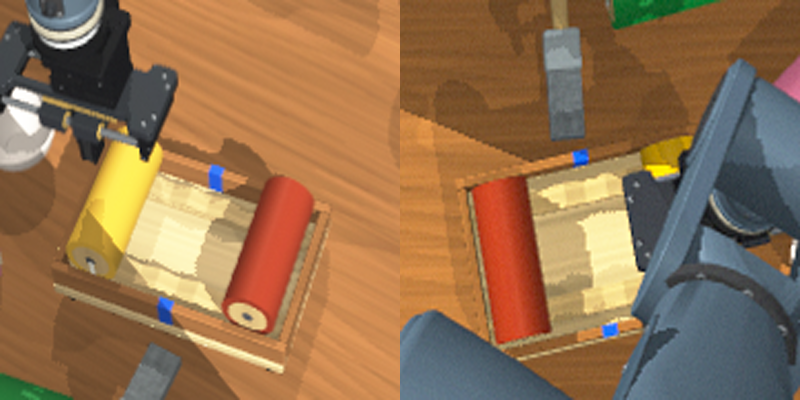

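Run:
```python
from h import *
s=bot.read_state();K,d,R,c=cam('scene')
def pj(P):
    q=(np.atleast_2d(P)-c)@R.T;q[:,1:]*=-1;return cv2.projectPoints(q,np.zeros(3),np.zeros(3),K,d)[0][:,0]
p=s['position'];p=pj([p,p+[0,0,.0187],p+.015*s['tcp_rot'][:,1],p-.015*s['tcp_rot'][:,1]])
print(p);im=vision.capture('scene')[100:220,140:300,::-1];im=cv2.resize(im,None,fx=5,fy=5,interpolation=cv2.INTER_CUBIC)
for q in p:cv2.circle(im,tuple(int(v) for v in (q-[140,100])*5),4,(0,255,0),1)
cv2.imwrite('pics/tcp.png',im)
```

```text
[[193.7895373  142.36911405]
 [192.6441714  137.33996121]
 [187.73770465 140.65466518]
 [199.87771305 144.09534339]]
```

View pics/tcp.png

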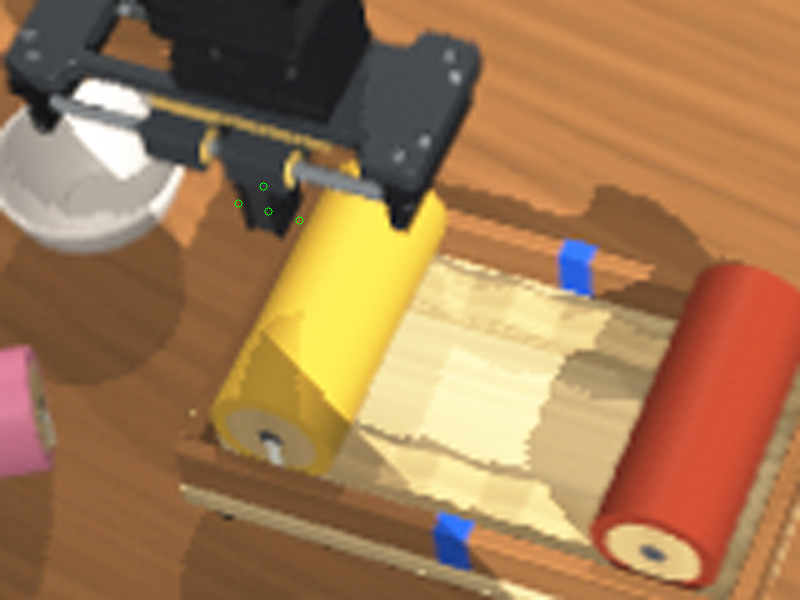

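The fingertip is where the model says: TCP projects to (194,142) in scene, about 19 mm behind the roller's top line. I'll leave a gap of about 10 mm between the fingers to widen the pressing face along the roll direction, then approach.

```bash
cat > chk.py <<'E'
import sys
from rig import bot
s=bot.read_state();f=s['force'];p=s['position']
print('t%.2f z%.2f x%.1f y%.1f mm F'%(s['time_s'],p[2]*1e3,1e3*(.985*p[0]+.17*p[1]),1e3*(-.17*p[0]+.985*p[1])),f.round(1))
sys.exit(int(f[2]>float(sys.argv[1]) if len(sys.argv)>1 else 0))
E
python3 -m jog '[[[5,-3,4],[0,0,0],0.88],[[9,-6,10],[0,0,0],0.88],[[9,-6,16],[0,0,0],0.88],[[9,-6,20],[0,0,0],0.88],[[9,-6,22],[0,0,0],0.88],[[9,-6,22],[0,0,0],0.88],[[9,-6,22],[0,0,0],0.88]]' && python3 chk.py 3 && python3 -m jog '[[[0,0,1],[0,0,0],0.88],[[0,0,1],[0,0,0],0.88]]' >/dev/null; python3 chk.py 3
```

```text
time_s: 2.53
position: [0.5786, -0.1927, 0.1052]
tcp_rot: [[0.985, 0.171, -0.001], [0.171, -0.985, 0.0], [-0.001, -0.0, -1.0]]
force: [-0.2, 0.5, -0.4]
opening: 0.122
t2.53 z105.18 x537.1 y-288.2 mm F [-0.2  0.5 -0.4]
t2.70 z104.58 x537.3 y-288.4 mm F [-0.1  0.3  0.5]
```

```bash
J="python3 -m jog"; 
python3 -m jog '[[[0,0,0.5],[0,0,0],0.88],[[0,0,0.5],[0,0,0],0.88]]' >/dev/null; python3 chk.py 2 && python3 -m jog '[[[0,0,0.5],[0,0,0],0.88],[[0,0,0.5],[0,0,0],0.88]]' >/dev/null; python3 chk.py 2 && python3 -m jog '[[[0,0,0.5],[0,0,0],0.88],[[0,0,0.5],[0,0,0],0.88]]' >/dev/null; python3 chk.py 2 && python3 -m jog '[[[0,0,0.5],[0,0,0],0.88],[[0,0,0.5],[0,0,0],0.88]]' >/dev/null; python3 chk.py 2 && python3 -m jog '[[[0,0,0.5],[0,0,0],0.88],[[0,0,0.5],[0,0,0],0.88]]' >/dev/null; python3 chk.py 2 && python3 -m jog '[[[0,0,0.5],[0,0,0],0.88],[[0,0,0.5],[0,0,0],0.88]]' >/dev/null; python3 chk.py 2 && python3 -m jog '[[[0,0,0.5],[0,0,0],0.88],[[0,0,0.5],[0,0,0],0.88]]' >/dev/null; python3 chk.py 2 && python3 -m jog '[[[0,0,0.5],[0,0,0],0.88],[[0,0,0.5],[0,0,0],0.88]]' >/dev/null; python3 chk.py 2 && python3 -m jog '[[[0,0,0.5],[0,0,0],0.88],[[0,0,0.5],[0,0,0],0.88]]' >/dev/null; python3 chk.py 2 && python3 -m jog '[[[0,0,0.5],[0,0,0],0.88],[[0,0,0.5],[0,0,0],0.88]]' >/dev/null; python3 chk.py 2
```

```text
t2.87 z104.14 x537.3 y-288.3 mm F [-0.   1.6  0.4]
t3.03 z103.57 x537.3 y-288.3 mm F [ 0.7 -0.4 -0.2]
t3.20 z103.03 x537.3 y-288.2 mm F [-0.2  0.4 -0.5]
t3.37 z102.46 x537.3 y-288.2 mm F [-0.7  0.3  0.4]
t3.53 z101.96 x537.3 y-288.2 mm F [ 0.1  0.3 -0.4]
t3.70 z101.46 x537.3 y-288.2 mm F [0.3 0.  0.9]
t3.87 z100.96 x537.3 y-288.2 mm F [ 0.1  0.1 -0.2]
t4.03 z100.46 x537.3 y-288.2 mm F [0.4 0.7 0.6]
t4.20 z99.96 x537.3 y-288.3 mm F [-1.6 -0.1 -0.3]
t4.37 z99.46 x537.2 y-288.2 mm F [ 0.2  0.3 -0.3]
```

```bash
python3 -m jog '[[[0,0,0.5],[0,0,0],0.88],[[0,0,0.5],[0,0,0],0.88]]' >/dev/null; python3 chk.py 2 && python3 -m jog '[[[0,0,0.5],[0,0,0],0.88],[[0,0,0.5],[0,0,0],0.88]]' >/dev/null; python3 chk.py 2 && python3 -m jog '[[[0,0,0.5],[0,0,0],0.88],[[0,0,0.5],[0,0,0],0.88]]' >/dev/null; python3 chk.py 2 && python3 -m jog '[[[0,0,0.5],[0,0,0],0.88],[[0,0,0.5],[0,0,0],0.88]]' >/dev/null; python3 chk.py 2 && python3 -m jog '[[[0,0,0.5],[0,0,0],0.88],[[0,0,0.5],[0,0,0],0.88]]' >/dev/null; python3 chk.py 2 && python3 -m jog '[[[0,0,0.5],[0,0,0],0.88],[[0,0,0.5],[0,0,0],0.88]]' >/dev/null; python3 chk.py 2 && python3 -m jog '[[[0,0,0.5],[0,0,0],0.88],[[0,0,0.5],[0,0,0],0.88]]' >/dev/null; python3 chk.py 2 && python3 -m jog '[[[0,0,0.5],[0,0,0],0.88],[[0,0,0.5],[0,0,0],0.88]]' >/dev/null; python3 chk.py 2 && python3 -m jog '[[[0,0,0.5],[0,0,0],0.88],[[0,0,0.5],[0,0,0],0.88]]' >/dev/null; python3 chk.py 2 && python3 -m jog '[[[0,0,0.5],[0,0,0],0.88],[[0,0,0.5],[0,0,0],0.88]]' >/dev/null; python3 chk.py 2 && python3 -m jog '[[[0,0,0.5],[0,0,0],0.88],[[0,0,0.5],[0,0,0],0.88]]' >/dev/null; python3 chk.py 2 && python3 -m jog '[[[0,0,0.5],[0,0,0],0.88],[[0,0,0.5],[0,0,0],0.88]]' >/dev/null; python3 chk.py 2
```

```text
t4.53 z98.96 x537.3 y-288.2 mm F [ 0.1  0.4 -0. ]
t4.70 z98.53 x537.3 y-288.3 mm F [0.2 0.  0.1]
t4.87 z98.23 x537.4 y-288.3 mm F [-0.4  0.1  1. ]
t5.03 z98.04 x537.5 y-288.4 mm F [-0.5 -0.1  3.4]
t5.03 z98.04 x537.5 y-288.4 mm F [-0.5 -0.1  3.4]
t5.03 z98.04 x537.5 y-288.4 mm F [-0.5 -0.1  3.4]
t5.03 z98.04 x537.5 y-288.4 mm F [-0.5 -0.1  3.4]
t5.03 z98.04 x537.5 y-288.4 mm F [-0.5 -0.1  3.4]
t5.03 z98.04 x537.5 y-288.4 mm F [-0.5 -0.1  3.4]
t5.03 z98.04 x537.5 y-288.4 mm F [-0.5 -0.1  3.4]
t5.03 z98.04 x537.5 y-288.4 mm F [-0.5 -0.1  3.4]
t5.03 z98.04 x537.5 y-288.4 mm F [-0.5 -0.1  3.4]
```

Contact is at a TCP height of 98.4 mm, so the feet are about 13 mm high, which is in range. My two-view height was low by about 15 mm; I'll go by the touch. Now press a little harder and start rolling.

```bash
python3 -m jog '[[[0,0,0.4],[0,0,0],0.88],[[0,0,0.4],[0,0,0],0.88]]' >/dev/null; python3 chk.py 10 && python3 -m jog '[[[0,-1.5,0.3],[0,0,0],0.88],[[0,-3,0],[0,0,0],0.88],[[0,-4,-0.1],[0,0,0],0.88]]' >/dev/null; python3 chk.py 12 && python3 -m jog '[[[0,-2,-0.2],[0,0,0],0.88],[[0,-4,-0.4],[0,0,0],0.88]]' >/dev/null; python3 chk.py
```

```text
t5.20 z97.94 x537.5 y-288.5 mm F [-1.4  0.2  6.1]
t5.45 z98.44 x537.5 y-285.4 mm F [-1.4 -2.7  7.8]
t5.62 z99.08 x537.5 y-281.7 mm F [-2.6 -1.9  8.4]
```

```bash
python3 -m jog '[[[0,-2,-0.2],[0,0,0],0.88],[[0,-4,-0.4],[0,0,0],0.88]]' >/dev/null; python3 chk.py 11 && python3 -m jog '[[[0,-2,-0.2],[0,0,0],0.88],[[0,-4,-0.4],[0,0,0],0.88]]' >/dev/null; python3 chk.py 11 && python3 -m jog '[[[0,-2,-0.2],[0,0,0],0.88],[[0,-4,-0.4],[0,0,0],0.88]]' >/dev/null; python3 chk.py 11
```

```text
t5.78 z99.66 x537.5 y-277.7 mm F [-2.8 -2.2  9.9]
t5.95 z100.14 x537.5 y-273.6 mm F [-3.3 -2.5 11. ]
t6.12 z100.56 x537.5 y-269.5 mm F [-2.9 -1.9  8.8]
```

Run:
```python
from h import *
I={n:vision.capture(n) for n in('scene','top')}
v=[cv2.resize(I[n][b[0]-20:b[1]+5,b[2]-10:b[3]+10,::-1],(400,400),interpolation=cv2.INTER_CUBIC) for n in I for b in [BOX[n]]]
cv2.imwrite('pics/roll1.png',np.hstack(v))
```

```text
(no output)
```

View pics/roll1.png

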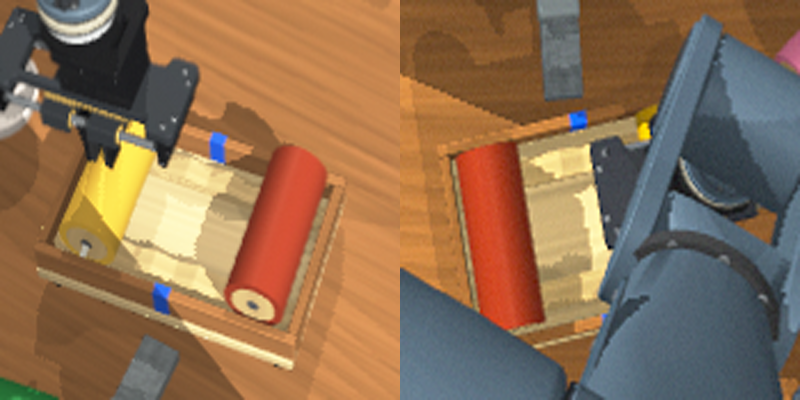

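The scene view shows both tips on top of the roller, which has moved off the end fence (left of the left half). The force is steady, so I'll carry on.

```bash
python3 -m jog '[[[0,-2,-0.2],[0,0,0],0.88],[[0,-4,-0.4],[0,0,0],0.88]]' >/dev/null; python3 chk.py 12 && python3 -m jog '[[[0,-2,-0.2],[0,0,0],0.88],[[0,-4,-0.4],[0,0,0],0.88]]' >/dev/null; python3 chk.py 12 && python3 -m jog '[[[0,-2,-0.2],[0,0,0],0.88],[[0,-4,-0.4],[0,0,0],0.88]]' >/dev/null; python3 chk.py 12 && python3 -m jog '[[[0,-2,-0.2],[0,0,0],0.88],[[0,-4,-0.3],[0,0,0],0.88]]' >/dev/null; python3 chk.py 12
```

```text
t6.38 z100.88 x537.5 y-265.5 mm F [-2.  -1.3  9.7]
t6.55 z101.13 x537.5 y-261.2 mm F [-1.1 -1.2  7.7]
t6.72 z101.31 x537.5 y-257.1 mm F [-2.8 -0.1  8.4]
t6.88 z101.77 x537.6 y-253.6 mm F [-2.6 -2.2  9.5]
```

```bash
python3 -m jog '[[[0,-2,-0.1],[0,0,0],0.88],[[0,-4,-0.3],[0,0,0],0.88]]' >/dev/null; python3 chk.py 12 && python3 -m jog '[[[0,-2,-0.1],[0,0,0],0.88],[[0,-4,-0.2],[0,0,0],0.88]]' >/dev/null; python3 chk.py 12 && python3 -m jog '[[[0,-2,0],[0,0,0],0.88],[[0,-4,-0.1],[0,0,0],0.88]]' >/dev/null; python3 chk.py 12
```

```text
t7.05 z102.27 x537.6 y-249.6 mm F [-2.3 -1.3  9.3]
t7.22 z102.57 x537.6 y-245.4 mm F [-3.7 -0.8 10. ]
t7.38 z102.67 x537.6 y-241.1 mm F [-3.  -0.3  9.8]
```

```bash
python3 -m jog '[[[0,-2,0],[0,0,0],0.88],[[0,-4,0],[0,0,0],0.88]]' >/dev/null; python3 chk.py 13 && python3 -m jog '[[[0,-2,0.1],[0,0,0],0.88],[[0,-4,0.2],[0,0,0],0.88]]' >/dev/null; python3 chk.py 13 && python3 -m jog '[[[0,-2,0.2],[0,0,0],0.88],[[0,-4,0.4],[0,0,0],0.88]]' >/dev/null; python3 chk.py 12
```

```text
t7.55 z102.49 x537.5 y-236.8 mm F [-2.2 -0.1  9.7]
t7.72 z102.12 x537.6 y-232.5 mm F [-2.1  0.3  8.5]
t7.88 z101.49 x537.5 y-228.2 mm F [-1.6  0.4  7. ]
```

Past the ridge and going downhill (z is falling and the push reaction has changed sign). Lift, let it settle in the next groove, and look.

```bash
python3 -m jog '[[[0,0,-8],[0,0,0],0.88],[[0,0,-20],[0,0,0],0.88],[[0,7,-20],[0,0,0],0.88],[[0,14,-20],[0,0,0],0.88],[[0,14,-20],[0,0,0],0.88],[[0,14,-20],[0,0,0],0.88],[[0,14,-20],[0,0,0],0.88],[[0,14,-20],[0,0,0],0.88],[[0,14,-20],[0,0,0],0.88],[[0,14,-20],[0,0,0],0.88],[[0,14,-20],[0,0,0],0.88],[[0,14,-20],[0,0,0],0.88]]' >/dev/null;  python3 -m jog '[[[0,0,0],[0,0,0],0.88],[[0,0,0],[0,0,0],0.88],[[0,0,0],[0,0,0],0.88],[[0,0,0],[0,0,0],0.88],[[0,0,0],[0,0,0],0.88],[[0,0,0],[0,0,0],0.88],[[0,0,0],[0,0,0],0.88],[[0,0,0],[0,0,0],0.88],[[0,0,0],[0,0,0],0.88],[[0,0,0],[0,0,0],0.88],[[0,0,0],[0,0,0],0.88],[[0,0,0],[0,0,0],0.88]]' >/dev/null; python3 chk.py
python3 - <<'E'
from h import *
I={n:vision.capture(n) for n in('scene','top')}
v=[cv2.resize(I[n][b[0]-20:b[1]+5,b[2]-10:b[3]+10,::-1],(400,400),interpolation=cv2.INTER_CUBIC) for n in I for b in [BOX[n]]]
cv2.imwrite('pics/roll2.png',np.hstack(v))
E
```

```text
t9.88 z120.34 x537.3 y-242.2 mm F [-1.4 -0.3 -0.3]
```

View pics/roll2.png

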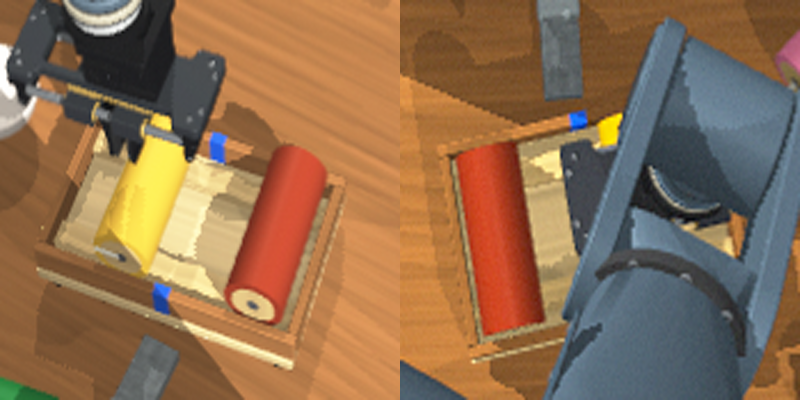

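The roller now lies in the second groove (scene crop about (145,200)). Repeat the stroke from there.

```bash
python3 -m jog '[[[0,0,5],[0,0,0],0.88],[[0,0,10],[0,0,0],0.88],[[0,0,15],[0,0,0],0.88],[[0,0,19],[0,0,0],0.88],[[0,0,20],[0,0,0],0.88],[[0,0,20],[0,0,0],0.88],[[0,0,20],[0,0,0],0.88]]' >/dev/null; python3 chk.py 2 && python3 -m jog '[[[0,0,0.5],[0,0,0],0.88],[[0,0,1],[0,0,0],0.88],[[0,0,1],[0,0,0],0.88]]' >/dev/null; python3 chk.py 2 && python3 -m jog '[[[0,0,0.5],[0,0,0],0.88],[[0,0,0.5],[0,0,0],0.88]]' >/dev/null; python3 chk.py 2 && python3 -m jog '[[[0,0,0.5],[0,0,0],0.88],[[0,0,0.5],[0,0,0],0.88]]' >/dev/null; python3 chk.py 2 && python3 -m jog '[[[0,0,0.5],[0,0,0],0.88],[[0,0,0.5],[0,0,0],0.88]]' >/dev/null; python3 chk.py 2 && python3 -m jog '[[[0,0,0.5],[0,0,0],0.88],[[0,0,0.5],[0,0,0],0.88]]' >/dev/null; python3 chk.py 2 && python3 -m jog '[[[0,0,0.4],[0,0,0],0.88],[[0,0,0.4],[0,0,0],0.88]]' >/dev/null; python3 chk.py 2
```

```text
t10.57 z100.15 x537.2 y-242.2 mm F [ 0.8  0.5 -1.2]
t10.82 z99.50 x537.4 y-242.3 mm F [-0.1  0.7  0.4]
t10.98 z98.89 x537.3 y-242.3 mm F [-0.1 -0.2  0.6]
t11.15 z98.41 x537.3 y-242.3 mm F [0.1 0.4 1. ]
t11.32 z98.14 x537.4 y-242.4 mm F [ 0.2 -0.   2.3]
t11.32 z98.14 x537.4 y-242.4 mm F [ 0.2 -0.   2.3]
t11.32 z98.14 x537.4 y-242.4 mm F [ 0.2 -0.   2.3]
```

```bash
python3 -m jog '[[[0,0,0.5],[0,0,0],0.88],[[0,0,0.5],[0,0,0],0.88]]' >/dev/null; python3 chk.py 10 && python3 -m jog '[[[0,-1.5,0.3],[0,0,0],0.88],[[0,-3,0],[0,0,0],0.88],[[0,-4,-0.1],[0,0,0],0.88]]' >/dev/null; python3 chk.py 12 && python3 -m jog '[[[0,-2,-0.2],[0,0,0],0.88],[[0,-4,-0.4],[0,0,0],0.88]]' >/dev/null; python3 chk.py 12 && python3 -m jog '[[[0,-2,-0.2],[0,0,0],0.88],[[0,-4,-0.4],[0,0,0],0.88]]' >/dev/null; python3 chk.py 12 && python3 -m jog '[[[0,-2,-0.2],[0,0,0],0.88],[[0,-4,-0.4],[0,0,0],0.88]]' >/dev/null; python3 chk.py 12 && python3 -m jog '[[[0,-2,-0.2],[0,0,0],0.88],[[0,-4,-0.4],[0,0,0],0.88]]' >/dev/null; python3 chk.py 12
```

```text
t11.48 z97.99 x537.5 y-242.5 mm F [-0.8  0.3  5. ]
t11.73 z98.51 x537.5 y-239.2 mm F [-2.3 -2.5  6.5]
t11.90 z99.12 x537.5 y-235.4 mm F [-1.2 -1.7  7.7]
t12.07 z99.68 x537.5 y-231.4 mm F [-1.7 -2.2  8.4]
t12.23 z100.20 x537.5 y-227.4 mm F [-1.7 -1.5  9.7]
t12.40 z100.61 x537.5 y-223.3 mm F [-1.8 -1.6  9.1]
```

Same response as on the first stroke, so I'll use the same continuation.

```bash
python3 -m jog '[[[0,-2,-0.2],[0,0,0],0.88],[[0,-4,-0.4],[0,0,0],0.88]]' >/dev/null; python3 chk.py 12 && python3 -m jog '[[[0,-2,-0.2],[0,0,0],0.88],[[0,-4,-0.4],[0,0,0],0.88]]' >/dev/null; python3 chk.py 12 && python3 -m jog '[[[0,-2,-0.2],[0,0,0],0.88],[[0,-4,-0.4],[0,0,0],0.88]]' >/dev/null; python3 chk.py 12 && python3 -m jog '[[[0,-2,-0.2],[0,0,0],0.88],[[0,-4,-0.3],[0,0,0],0.88]]' >/dev/null; python3 chk.py 12 && python3 -m jog '[[[0,-2,-0.1],[0,0,0],0.88],[[0,-4,-0.3],[0,0,0],0.88]]' >/dev/null; python3 chk.py 12 && python3 -m jog '[[[0,-2,-0.1],[0,0,0],0.88],[[0,-4,-0.2],[0,0,0],0.88]]' >/dev/null; python3 chk.py 12 && python3 -m jog '[[[0,-2,0],[0,0,0],0.88],[[0,-4,-0.1],[0,0,0],0.88]]' >/dev/null; python3 chk.py 12
```

```text
t12.57 z100.92 x537.5 y-219.2 mm F [-1.9 -1.5  8.3]
t12.73 z101.15 x537.5 y-215.0 mm F [-2.3 -0.9  7.5]
t12.90 z101.35 x537.5 y-210.9 mm F [-1.8 -0.5  6.9]
t13.07 z101.80 x537.6 y-207.4 mm F [-0.7 -2.5  8.6]
t13.23 z102.31 x537.6 y-203.4 mm F [-1.9 -2.6  9.6]
t13.40 z102.61 x537.6 y-199.2 mm F [-2.  -1.4  9.2]
t13.57 z102.68 x537.5 y-194.9 mm F [-2.6  0.2  9. ]
```

```bash
python3 -m jog '[[[0,-2,0],[0,0,0],0.88],[[0,-4,0],[0,0,0],0.88]]' >/dev/null; python3 chk.py 13 && python3 -m jog '[[[0,-2,0.1],[0,0,0],0.88],[[0,-4,0.2],[0,0,0],0.88]]' >/dev/null; python3 chk.py 13 && python3 -m jog '[[[0,-2,0.2],[0,0,0],0.88],[[0,-4,0.4],[0,0,0],0.88]]' >/dev/null; python3 chk.py 12
```

```text
t13.73 z102.53 x537.5 y-190.6 mm F [-1.5 -0.3  8.8]
t13.90 z102.14 x537.5 y-186.4 mm F [-1.1 -0.3  7.6]
t14.07 z101.53 x537.5 y-182.2 mm F [-1.6  1.   5.7]
```

```bash
python3 -m jog '[[[0,0,-8],[0,0,0],0.88],[[0,0,-30],[0,0,0],0.88],[[0,0,-65],[0,0,0],0.88],[[0,0,-100],[0,0,0],0.88],[[0,40,-100],[0,0,0],0.88],[[0,80,-100],[0,0,0],0.88],[[0,120,-100],[0,0,0],0.88],[[0,160,-100],[0,0,0],0.88],[[0,200,-100],[0,0,0],0.88],[[0,240,-100],[0,0,0],0.88],[[0,280,-100],[0,0,0],0.88],[[0,300,-100],[0,0,0],0.88]]' >/dev/null;  python3 -m jog '[[[0,0,0],[0,0,0],0.88],[[0,0,0],[0,0,0],0.88],[[0,0,0],[0,0,0],0.88],[[0,0,0],[0,0,0],0.88],[[0,0,0],[0,0,0],0.88],[[0,0,0],[0,0,0],0.88],[[0,0,0],[0,0,0],0.88],[[0,0,0],[0,0,0],0.88],[[0,0,0],[0,0,0],0.88],[[0,0,0],[0,0,0],0.88],[[0,0,0],[0,0,0],0.88],[[0,0,0],[0,0,0],0.88]]' >/dev/null; python3 -m jog '[[[0,0,0],[0,0,0],0.88],[[0,0,0],[0,0,0],0.88],[[0,0,0],[0,0,0],0.88],[[0,0,0],[0,0,0],0.88],[[0,0,0],[0,0,0],0.88],[[0,0,0],[0,0,0],0.88],[[0,0,0],[0,0,0],0.88],[[0,0,0],[0,0,0],0.88],[[0,0,0],[0,0,0],0.88],[[0,0,0],[0,0,0],0.88],[[0,0,0],[0,0,0],0.88],[[0,0,0],[0,0,0],0.88]]' >/dev/null; python3 chk.py
python3 - <<'E'
from h import *
I={n:vision.capture(n) for n in('scene','top')}
for n in I:cv2.imwrite(f'pics/{n}_end.png',I[n][:,:,::-1])
v=[cv2.resize(I[n][b[0]-20:b[1]+5,b[2]-10:b[3]+10,::-1],(400,400),interpolation=cv2.INTER_CUBIC) for n in I for b in [BOX[n]]]
cv2.imwrite('pics/roll3.png',np.hstack(v))
E
```

```text
t17.07 z200.53 x537.5 y-482.2 mm F [-0.4  0.1  0. ]
```

View pics/roll3.png

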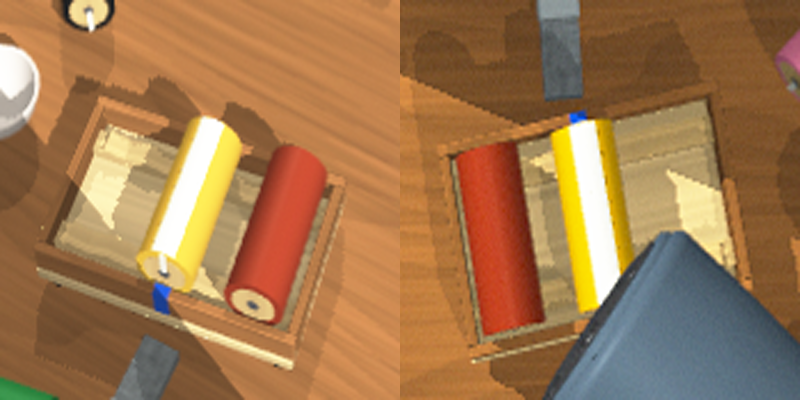

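The white strip is up and the roller lies between the tapes: scene crop centre about (190,205), top crop about (590,215). A quick numeric check of rest, position and strip angle, then hand in.

Run:
```python
from h import *
import cv2
def onz(n,px,z):
    c,r=rays(n,px);return c+r*((z-c[2])/r[:,2])[:,None]
ry=lambda P:1e3*(P@[-.17,.985,0])
rx=lambda P:1e3*(P@[.985,.17,0])
A={n:cv2.imread(f'pics/{n}_end.png')[:,:,::-1] for n in('scene','top')}
B={n:vision.capture(n) for n in A}
for n in A:
    b=BOX[n];print(n,'change',np.abs(A[n][b[0]:b[1],b[2]:b[3]].astype(int)-B[n][b[0]:b[1],b[2]:b[3]]).mean())
im0={n:cv2.imread(f'pics/{n}0.png')[:,:,::-1] for n in A}
for n in A:
    t=sorted([c[:,0].mean(0) for c in blobs(mask(im0[n],n,'blue'),2)],key=lambda p:p[1])
    T=onz(n,t,.048);print(n,'tapes y',ry(T),'x',rx(T))
    g=cv2.cvtColor(B[n],cv2.COLOR_RGB2HSV);b=BOX[n]
    def gold(p):return (p[...,0]>=18)&(p[...,0]<35)&(p[...,1]>130)&(p[...,2]>85)
    W=(g[...,1]<60)&(g[...,2]>170)
    for row in ((165,175,185) if n=='scene' else (185,195,205,215)):
        cs=[c for c in range(b[2],b[3])]
        w=[c for c in cs if W[row,c]];
        if not w: continue
        w=[c for c in w if abs(c-np.median(w))<14];G=[c for c in cs if gold(g[row,c]) and abs(c-np.median(w))<25]
        P=onz(n,[[min(G)-.5,row],[max(G)+.5,row]],.0685);Q=onz(n,[[min(w)-.5,row],[max(w)+.5,row]],.097)
        print(n,row,'gold y',ry(P).round(1),'mid',ry(P).mean().round(1),'strip y',ry(Q).round(1),ry(Q).mean().round(1))
s=bot.read_state();print(s['time_s'],s['force'])
```

```text
scene change 0.5647849462365592
top change 2.483560090702948
scene tapes y [-178.75468453 -178.41234963] x [458.97691885 619.29938452]
scene 165 gold y [-209.7 -146.1] mid -177.9 strip y [-189.8 -166.3] -178.0
scene 175 gold y [-210.3 -147.4] mid -178.9 strip y [-188.4 -165.2] -176.8
scene 185 gold y [-208.8 -146.6] mid -177.7 strip y [-189.1 -166.2] -177.6
top tapes y [-182.87801728 -182.51763112] x [614.74025287 455.32199253]
top 195 gold y [-151.3 -212.1] mid -181.7 strip y [-170.3 -193.1] -181.7
top 205 gold y [-151.3 -214.2] mid -182.8 strip y [-170.2 -193. ] -181.6
top 215 gold y [-151.3 -211.7] mid -181.5 strip y [-170.2 -192.9] -181.5
17.2667 [ 0.10043611 -0.23298006  0.40052468]
```

```bash
python3 -c "
from rig import bot
print(bot.hand_in())"
```

```text
the job is handed in; nothing more can be done
None
```

I rolled the gold roller from its end groove to the taped middle groove in two light strokes, with the strip now facing up. The fingertips pressed on its top, mostly at 6–10 N and 11 N at the highest reading. After each ridge I lifted off and let it settle. I then retracted the arm and handed in at 17.3 s.

**Last checks that agreed:**
- In each view the roller's centre line lies within about 1 mm of the line between the tapes.
- The white strip is within about 2 mm of the roller's centre line, so it points straight up.
- The arm was clear of the rack, and the wrist force was about zero.
- The red neighbour, bowl and brush look unmoved in the pictures. I did not measure them, and the jar was outside the last crops.

**Checks that disagreed or were weak:**
- **Height:** the first two-view measurement of the roller was about 15 mm too low. Touch put its top at about 98 mm, so I used the touch height instead.
- **Camera offset:** the two cameras disagree by about 4 mm on absolute position across the grooves, but each view is consistent in itself.
- **At rest:** this rests on comparing two picture pairs taken 3 s and more after release. The top view differed slightly more than the scene view (mean 2.5 against 0.6 grey levels), which I put down to noise.

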